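Clamp a glued tablet in the bonding press

ROBOT

A 6-joint arm with a two-finger parallel gripper is mounted at the origin on the work surface. World frame = base frame: x ahead of the robot, y to its left, z up, the work surface at z = 0. Lengths are in m, angles in rad, forces in N, time in s.
With the tool pointing down it reaches from about 0.425 to 0.95 m from the base axis. Payload 3.5 kg.
Tool frame: the origin (TCP) lies midway between the tips of the shut fingers; the grasp point (between the pads) lies ctrl.grasp_offset behind it (ctrl.grasp_offset is the distance from the TCP to the grasp point, in m); x points along the fingers, y is the direction in which the jaws open and shut, and the axes are right-handed (so a half turn about x gives the same grasp; the last joint's range is limited). The gripper opens to 85 mm and grips with 20 to 120 N. Pads are 22 mm wide; open, the fingers measure 114 mm over their backs; the gripper's body (76 mm by 85 mm) begins 54 mm behind the grasp point. The pads swing forward as they close: fully open they stand 13 mm farther back than shut.
Start: joints at [-1.427, 0.286, 1.577, -0, 1.279, -0.15], TCP at [0.195, -0.646, 0.231] pointing down, gripper open.
Joint ranges: [-2.77, 2.77], [-0.9, 2.22], [0.21, 2.48], [-1.53, 4.67], [0.24, 2.81], [-2.84, 2.84]. Speed limits (rad/s): [2.79, 2.79, 3.14, 3.14, 3.14, 3.14].

INTERFACE

Orientations are given as a unit quaternion [x, y, z, w].
In Python, from plant import readout, read_camera, sign_off, ctrl gives the robot as it stands.
- The arm moves only by the tool drive_tool, never from a script. Its argument "steps" is a list of rows, each a list of 5 numbers: the shift along the tool's x, y, z in cm, then the turn about the tool's x in degrees, then the opening, from 0 (shut) to 1 (fully open). A call has 1 to 10 rows; each row shifts and turns the commanded pose from where the row before left it, along the tool's axes as they then stand; what a row does not reach is not made up. A row lasts 1/10 s, in which the tool goes at most 50 mm and 8.59 degrees, less where a joint would pass 70% of its speed; a pose out of reach is approached as far as the arm can. A call is refused whole if a number of a shift passes 5 or a number of a turn 8.59, either way. A call with a gripper value outside its range is refused whole. The fingers move at their own pace and stop on an object; "force" is the grip in N (left out, the last holds). Time passes only in rows, so rows that do not move let the fingers close. It gives the time, the measured TCP pose, the force and the opening at its end, in the units of the state.
- readout.get_state(): the state, without advancing time (a new reading comes with each control period).
- read_camera(name): name is "scene" or "top" or "wrist"; returns a dict with "frame" (400x640x3 uint8, red, green, blue), "vertical_fov" (degrees; the focal length in pixels is half the picture's height over the tangent of half this angle, whatever the lens; pixels are square), "cx", "cy" (the principal point, pixels), "eye" and "orientation" of the camera in the world. Camera axes: x right, y up, looking along -z (the intrinsics and any distortion apply to the point x, -y, -z); pixel columns grow to the right and rows downward; lengths in m; the calibration is good to about 2 mm. A picture is of the moment at which its call begins. There is no depth.
- sign_off(): hands the job in, once; it reports no verdict.
The state is a dict: "time": time; "qpos": joint angles; "dq": joint speeds; "joint_efforts": joint torques, N m; "eef_pos": TCP position; "tcp_rot": TCP orientation; "contact_force": force on the tool from outside, world axes, zero at the start; "wrist_torque": the same for the moment, N m; "opening": opening from 0.0 (shut) to 1.0 (fully open).
Only numpy, scipy, OpenCV 4.12 (cv2) and the standard library are available. Lean on these libraries where they do the work, as an engineer would, in place of code of your own. Each camera call takes 0.05 s, during which the arm holds its last target. There are 200 camera calls.

TASK

Clamp the freshly glued tablet in the bonding press: swing its pressure plate fully down, hook the draw latch's wire loop over the keeper on the plate so that its crossbar sits behind both hooks and under their lips, then press the latch lever down over centre until it lies flat. Leave it latched, and do not shove the other things on the bench or on the press about.

Things in the scene. Friction and masses are not known exactly. Their poses are not given: they have to be found in the camera images.
- jig: the press: black base board 280 (x) x 400 (y) x 20 mm, fixed to the bench; origin under the board's centre, z up; its y axis runs from the latch lever (-y end) to the plate's hinge (+y end). All 'press' coordinates are in this frame, in mm. The tablet lies on a bed at y 25 to 175, its top at z 44. The latch is centred on x 0.
- plate_hinge (a point): middle of the pressure plate's hinge axis: press x 0, y 175, z 50; the axis is parallel to the press's x. Axes of the press.
- lever_pivot (a point): middle of the latch lever's pivot axis: press x 0, y -80, z 77; the axis is parallel to the press's x. Axes of the press. It stands on a mount 60 mm wide (x).
- lid (a joint): pressure plate's hinge (rad): 0 = fully down on the tablet, grows as the free (-y) edge rises; starts open, and a stiff hinge keeps it where it is left (2 to 6 N on a pad moves it down). Plain aluminium, 250 (x) x 150 mm, 12 mm thick, its upper face 7 mm above the hinge axis; when down its top is at press z 57 and its free edge at y 25.
- press_pad (a point): on the plate's upper face, centre of a black rubber pad 46 x 36 mm near the -x end of the free edge (press x -100, 125 mm from the hinge axis); axes of the plate, z out of its upper face. A good place to push the plate down with closed fingers. A like pad is at x +100.
- seat (a point): where the axis of the loop's crossbar belongs when hooked: in the keeper, a dark steel double hook on the plate near its free edge, centred between the two hooks. Press x 0, y 49, z 89 when the plate is down, 32 mm over the plate's top. Axes of the plate. The mouth is open to +y: the bar comes down beyond the lips (bar axis at seat y +9 or more), then goes back in -y under them.
- mouth (a point): the keeper's open side, 14 mm beyond seat in +y at the same height, axes of the plate. The bar must pass down here. Each hook is 13 mm wide (x), with 36 mm free between the two, room for a finger. From seat each has an upright post at y -15.5 to -5.5, a lip on top that overhangs to y +3.5 (from z +9.5 to +15.5), and a step under the bar with its top at z -8.
- bar (a point): centre of the crossbar at the end of the latch's wire loop: round steel, 10 mm thick, parallel to the press's x, 80 mm long between the loop's side rods; 150 mm from the loop's hinge on the lever. Raised at the start; friction holds it where left. Pinch it from above across its middle and carry it in the press's y-z plane: lever and loop follow as links of 25 and 150 mm (about 6 N), at most 19 mm beyond the seat.
- lever (a joint): latch lever (rad): 0 = flat (handle points to press -y), 1.57 = upright, up to 1.9. Starts raised, stays where left. The loop's hinge is 25 mm from the pivot, 0.39 rad below the handle's line, so a raised lever gives the loop reach towards +y. With the bar drawn back in the hooks it stands near 0.9; from there the sprung loop stretches (10 N per mm, 4 mm at most) until 0.3; beyond that it stays down: press to 0.
- handle (a point): point on the lever's outer face (upper when flat), 85 mm from the pivot and 6 mm above its axis, where to press; axes of the lever, z out of that face. The steel handle is 34 mm wide and reaches 110 mm from the pivot; when flat this face is at press z 83. Push it from the keeper's side and down along its arc, with under 8 N.
- laptop: bystander: opened laptop base, 300 x 210 x 15 mm, lying flat; origin under its centre
- brush: bystander: dusting brush lying flat; origin underneath
- battery: bystander: black laptop battery, 200 x 45 x 20 mm; origin under its centre
- adapter: bystander: black mains adapter, 110 x 50 x 30 mm; origin under its centre
- tray: bystander: shallow screw tray, 120 x 90 x 22 mm; origin under its centre
- screwdriver: bystander: screwdriver, 150 mm, lying on the near (-x) side of the press base
- glue: bystander: white bottle, 32 mm across, 75 mm tall, standing on the far (+x) side of the press base; origin under its centre

How it is judged:
By the outcome, as a careful person would: the job done as asked, in the order asked, and still so for the second after the job is handed in, with the robot touching nothing.
It also fails if it takes over 67 s, if anything falls off the work surface, if the arm or the gripper's body presses on something with over 40 N, if the wrist force passes 120 N, or if a joint passes its speed limit or range.

## Working session

There is one attempt and no reset: what is moved stays moved. The work goes in short steps, Python scripts to look and compute and a tool call to move; the robot and the scene stay as the last step left them, time stands still between calls to the robot, and variables do not carry over. Pictures are saved under pics/ and viewed, about 8 in all and at most 12, crops included, and the job is handed in when it is done.

Besides the shell and the picture viewer there is one more tool, called after "Emit:" as name(argument=value, ...), one argument or row to a line, values as JSON. drive_tool: Moves the arm, as the interface text tells. Its arguments: {"type":"object","properties":{"steps":{"type":"array","items":{"type":"array","items":{"type":"number"}}},"force":{"type":"number"}},"required":["steps"]}

```bash
ls; mkdir -p pics
cat > h.py <<'E'
import numpy as np, cv2
from scipy.spatial.transform import Rotation as R
from plant import readout, read_camera, sign_off, ctrl
def K(c):
    f=c['frame'].shape[0]/2/np.tan(np.radians(c['vertical_fov'])/2); return f
def save(c,n): cv2.imwrite('pics/'+n,cv2.cvtColor(c['frame'],cv2.COLOR_RGB2BGR))
def proj(c,P):
    M=R.from_quat(c['orientation']); p=M.inv().apply(np.atleast_2d(P)-np.array(c['eye'])); f=K(c)
    return np.c_[c['cx']+f*p[:,0]/-p[:,2], c['cy']+f*-p[:,1]/-p[:,2]]
def ray(c,uv):
    f=K(c); d=np.array([(uv[0]-c['cx'])/f,-(uv[1]-c['cy'])/f,-1]); return np.array(c['eye']),R.from_quat(c['orientation']).apply(d)
def atz(c,uv,z):
    e,d=ray(c,uv); return e+d*(z-e[2])/d[2]
E
python3 - <<'E'
from h import *
for n in ['scene','top']:
    c=read_camera(n); save(c,n+'0.png'); print(n,{k:v for k,v in c.items() if k!='frame'})
print(readout.get_state(), ctrl.grasp_offset, [a for a in dir(ctrl) if a[0]!='_'])
E
```

```text
pics
scene {'vertical_fov': 44.518242948480975, 'cx': 323.4838438116257, 'cy': 198.17767516012415, 'eye': array([1.64110535, 0.20646112, 0.89585818]), 'orientation': array([0.29558919, 0.35863056, 0.67956549, 0.56762831])}
top {'vertical_fov': 45.91446717194219, 'cx': 315.99830911465835, 'cy': 207.75324077681398, 'eye': array([0.14209485, 0.00807257, 1.76398378]), 'orientation': array([-0.07427565,  0.07529048,  0.72765562, -0.67774019])}
{'time': 0.1, 'qpos': array([-1.42699410e+00,  2.87085779e-01,  1.57807908e+00,  1.65564447e-05,
        1.27861392e+00, -1.50015506e-01]), 'dq': array([-3.57312027e-05, -1.86388697e-03, -1.91976484e-03,  4.15388112e-04,
       -2.54971046e-03,  8.95873595e-04]), 'joint_efforts': array([ 2.34166500e-04, -4.07297087e+01, -2.93699008e+01, -1.24732637e-04,
        3.43014894e-03,  5.31409476e-07]), 'eef_pos': array([ 0.19541844, -0.64544894,  0.23005346]), 'tcp_rot': array([ 0.69949786,  0.10427815, -0.69948185,  0.10273237]), 'contact_force': array([ 0.6881332 ,  0.26200147, -0.33274236]), 'wrist_torque': array([-0.05033332,  0.0329916 ,  0.00548958]), 'opening': 1.0020302595408757} 0.0187 ['Unreachable', 'grasp_offset']
```

View pics/scene0.png

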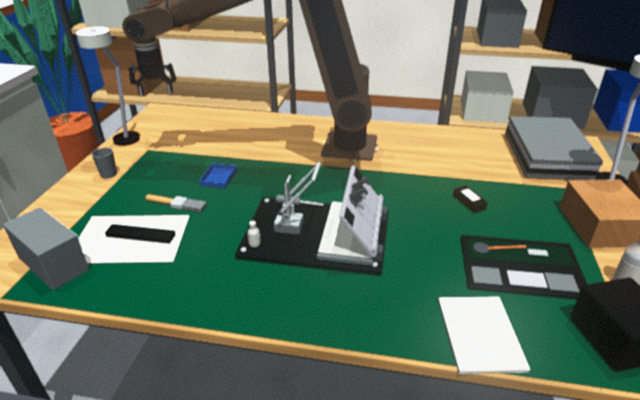

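View pics/top0.png

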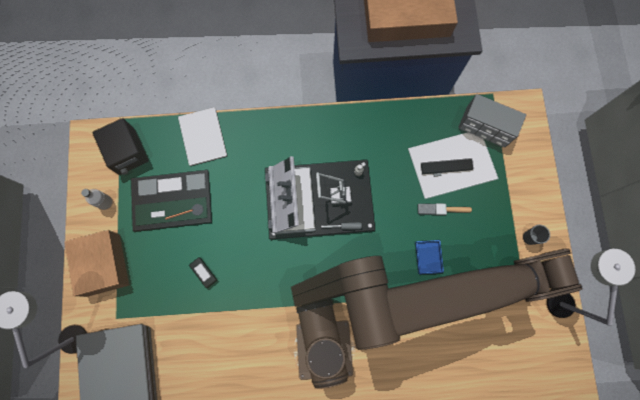

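Run:
```python
import cv2
a=cv2.imread('pics/top0.png')[145:255,255:385]; b=cv2.imread('pics/scene0.png')[155:280,225:400]
a=cv2.resize(a,(780,660),interpolation=cv2.INTER_CUBIC)[:600]
b=cv2.resize(b,(800,571),interpolation=cv2.INTER_CUBIC)
cv2.imwrite('pics/a.png',a);cv2.imwrite('pics/b.png',b)
from h import *
```

```text
(no output)
```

View pics/a.png

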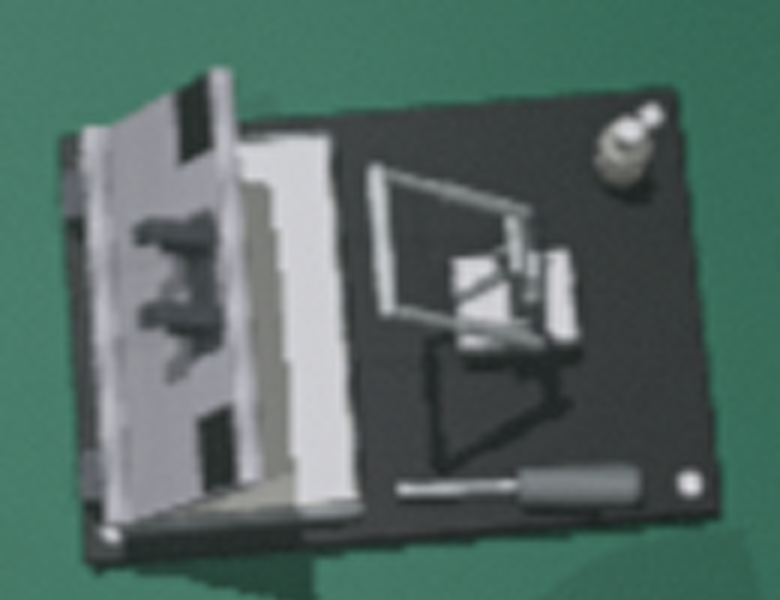

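View pics/b.png

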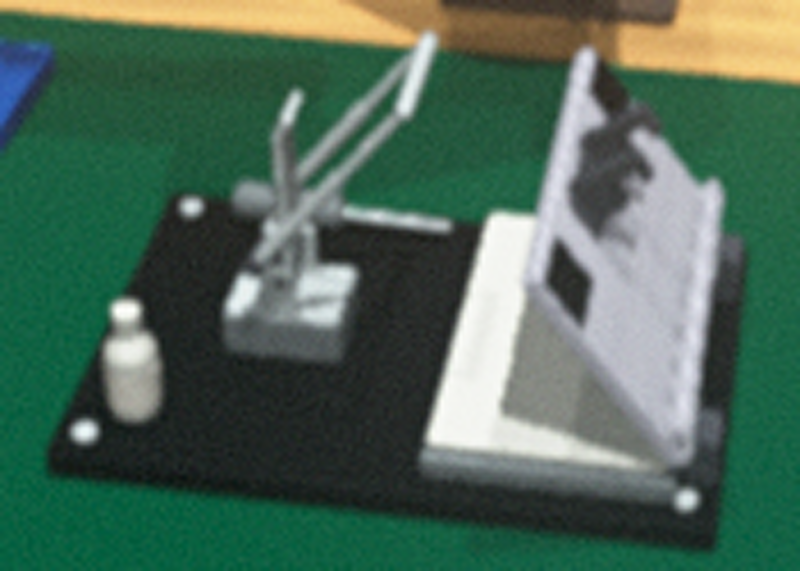

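```bash
cat >> h.py <<'E'
def kin(a,b): # press y,z mm of loop hinge and bar
    h=np.array([-80-25*np.cos(a-.39),77+25*np.sin(a-.39)]); return h,h+150*np.array([np.cos(b),np.sin(b)])
def lidpt(x,r,u,th): # r from hinge axis along plate, u above axis normal to plate
    return [x,175-r*np.cos(th)+u*np.sin(th)*1,50+r*np.sin(th)+u*np.cos(th)]
def toW(p,X): 
    return R.from_euler('z',X[2]).apply(np.atleast_2d(p)/1000.)+[X[0],X[1],0]
E
cat > fit.py <<'E'
from h import *
from scipy.optimize import least_squares
T=read_camera('top');S=read_camera('scene')
t=lambda u,v:(255+u/6,145+v/6); s=lambda u,v:(225+u/4.571,155+v/4.571)
def model(X):
    a,b,th=X[3:]
    h,B=kin(a,b)
    # handle tip: 110 along
    tip=[0,-80-110*np.cos(a),77+110*np.sin(a)]
    L=lambda x,r,u:lidpt(x,r,u,th)
    tp=[([140,200,20],t(62,137)),([140,-200,20],t(677,90)),([-140,-200,20],t(717,515)),([-140,200,20],t(90,562)),
        ([40,*B],t(378,170)),([-40,*B],t(388,312)),(L(125,150,7),t(222,70)),(L(-125,150,7),t(252,485)),
        (L(100,125,7),t(195,120)),(L(-100,125,7),t(216,447))]
    sp=[([140,200,20],s(713,530)),([140,-200,20],s(55,455)),([-140,-200,20],s(175,197)),
        ([-40,*B],s(430,38)),([40,*B],s(405,112)),(tip,s(293,94)),(L(100,125,7),s(568,280)),(L(-100,125,7),s(607,85))]
    return tp,sp
def res(X):
    tp,sp=model(X); o=[]
    for c,l in((T,tp),(S,sp)):
        o.append(proj(c,toW([p for p,_ in l],X))-np.array([q for _,q in l]))
    return np.vstack(o).ravel()
r=least_squares(res,[.6,0,0,1.4,.6,1],loss='soft_l1')
print(r.x); print(res(r.x).reshape(-1,2).round(1).tolist())
X=r.x; np.save('X.npy',X)
a,b,th=X[3:]; h,B=kin(a,b); print('hinge,bar',h,B,toW([0,*B],X)); print('pad',toW(lidpt(-100,125,7,th),X), 'seat closed',toW([0,49,89],X))
E
python3 fit.py
```

```text
[ 0.55190425 -0.02109466  0.00656498  1.63526967  0.90938873  0.91467909]
[[-1.1, -0.6], [-0.2, -0.6], [0.6, -0.0], [-1.7, 0.4], [-1.3, 0.4], [-1.1, -0.4], [-1.1, -0.5], [-1.3, -0.1], [-0.1, -0.1], [0.1, 0.5], [0.4, -1.1], [-3.1, -1.7], [-0.9, -2.5], [-0.0, -0.6], [-0.2, -1.4], [-0.5, 2.4], [-1.2, -0.3], [-0.4, 1.3]]
hinge,bar [-87.99519566 100.68706074] [  4.13903974 219.05632477] [[ 0.55187708 -0.01695571  0.21905632]]
pad [[0.45122174 0.08253756 0.15331617]] seat closed [[0.55158257 0.02790428 0.089     ]]
```

```bash
cat >> h.py <<'E'
def st():
    s=readout.get_state(); X=np.load('X.npy'); M=R.from_quat(s['tcp_rot']).as_matrix()
    P=R.from_euler('z',X[2]).inv()
    print('t',round(s['time'],2),'press tcp mm',(P.apply(s['eef_pos']-np.array([X[0],X[1],0]))*1000).round(1),'F',np.array(s['contact_force']).round(1),'op',round(s['opening'],3))
    return s,M,P,X
def go(target,jaw_press=None): # total tool-frame shift in cm to press target mm, turn deg so jaws lie along press y
    s,M,P,X=st(); d=toW(target,X)[0]-s['eef_pos']
    yw=P.apply(M[:,1]); print('tool axes in press',P.as_matrix().dot(M).round(3).tolist()); print('shift cm',(M.T@d*100).round(2))
    for sg in (1,-1): # turn about tool x to bring tool y to sg*press y
        v=M.T@P.inv().apply([0,sg,0]); print('turn deg',np.degrees(np.arctan2(v[2],v[1])).round(1))
E
python3 -c "
from h import *
X=np.load('X.npy'); p=lidpt(-100,125,7,X[5]); print(p); go([p[0],p[1],p[2]+60])"
```

```text
[-100, np.float64(104.29095697773234), np.float64(153.3161712166837)]
t 0.2 press tcp mm [-360.5 -622.2  230.4] F [ 0.5  0.1 -0.2] op 1.002
tool axes in press [[-0.0, 0.283, -0.959], [0.001, -0.959, -0.283], [-1.0, -0.001, -0.0]]
shift cm [  1.82 -62.29 -45.57]
turn deg -163.5
turn deg 16.5
```

Emit:
drive_tool(
  steps=[
    [0,0,0,8.25,0],
    [0,0,0,8.25,0],
    [-0.3,-3.8,-2.6,0,0],
    [-0.3,-3.8,-2.6,0,0],
    [-0.3,-3.8,-2.6,0,0],
    [-0.3,-3.8,-2.6,0,0],
    [-0.3,-4.4,-1.5,0,0],
    [-0.3,-4.4,-1.5,0,0],
    [0,-4.5,-1.2,0,0],
    [0,-4.5,-1.2,0,0],
  ],
)

```text
time: 1.2
eef_pos: [0.3518, -0.3133, 0.2493]
tcp_rot: [0.707, 0.002, -0.707, 0.002]
contact_force: [1.0, -0.2, 1.2]
opening: 0.001
```

```bash
python3 -c "
from h import *
go([-100,104,213])"
```

```text
t 1.2 press tcp mm [-202.  -290.8  249.3] F [ 1.  -0.2  1.2] op 0.001
tool axes in press [[0.0, -0.001, -1.0], [-0.0, -1.0, 0.001], [-1.0, 0.0, -0.0]]
shift cm [  3.63 -39.49 -10.16]
turn deg 179.9
turn deg -0.1
```

Emit:
drive_tool(
  steps=[
    [0,-4.5,-1.4,0,0],
    [0,-4.5,-1.4,0,0],
    [0,-4.5,-1.4,0,0],
    [0,-4.5,-1.4,0,0],
    [0,-4.5,-1.4,0,0],
    [0,-4.5,-1.4,0,0],
    [0,-4.5,-1.4,0,0],
    [0,-4.5,0,0,0],
    [0,-2,0,0,0],
    [0,0,0,0,0],
  ],
)

```text
time: 2.2
eef_pos: [0.4469, 0.0677, 0.2492]
tcp_rot: [-0.707, -0.004, 0.707, -0.004]
contact_force: [-0.3, -1.0, -0.5]
opening: 0.005
```

```bash
python3 -c "
from h import *
go([-100,104,193])
c=read_camera('wrist');save(c,'w1.png');print({k:v for k,v in c.items() if k!='frame'})
X=np.load('X.npy');th=X[5]
for p in [(-100,125,7),(-125,150,7),(-77,143,7),(-123,143,7),(-123,107,7),(-77,107,7)]: print(p,proj(c,toW(lidpt(*p,th),X)).round(0))"
```

```text
t 2.2 press tcp mm [-104.4   89.5  249.2] F [-0.3 -1.  -0.5] op 0.005
tool axes in press [[-0.0, 0.004, -1.0], [0.0, -1.0, -0.004], [-1.0, -0.0, 0.0]]
shift cm [ 5.62 -1.44 -0.45]
turn deg -179.8
turn deg 0.2
{'vertical_fov': 65.48439086814571, 'cx': 324.024213933607, 'cy': 201.93389154983495, 'eye': array([0.51887899, 0.06826988, 0.3927509 ]), 'orientation': array([-0.1019377 ,  0.10086457, -0.69589287,  0.70368186])}
(-100, 125, 7) [[305. 198.]]
(-125, 150, 7) [[324. 237.]]
(-77, 143, 7) [[319. 173.]]
(-123, 143, 7) [[319. 231.]]
(-123, 107, 7) [[294. 219.]]
(-77, 107, 7) [[293. 166.]]
```

View pics/w1.png

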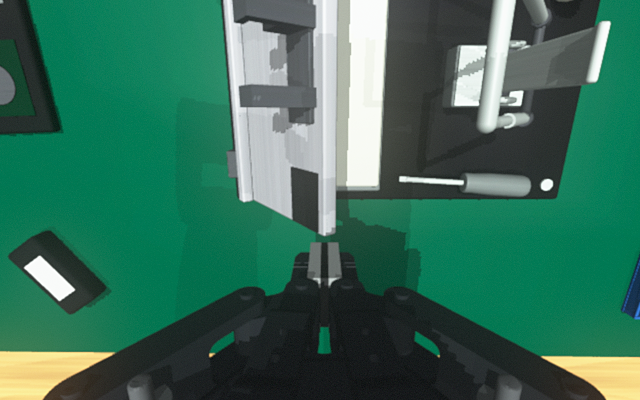

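Emit:
drive_tool(
  steps=[
    [1.5,-2.5,-0.4,0,0],
    [3,0,0,0,0],
    [2,0,0,0,0],
    [1,0,0,0,0],
    [1,0.3,0,0,0],
    [1,0.6,0,0,0],
    [1,0.7,0,0,0],
    [1,0.7,0,0,0],
    [1,0.7,0,0,0],
    [0,0,0,0,0],
  ],
)

```text
time: 3.25
eef_pos: [0.4506, 0.0595, 0.1227]
tcp_rot: [-0.706, -0.002, 0.708, -0.002]
contact_force: [0.1, -1.5, 0.3]
opening: -0.0
```

```bash
python3 -c "
from h import *
go([-100,58,60])
c=read_camera('wrist');save(c,'w2.png')"
```

```text
t 3.25 press tcp mm [-100.8   81.3  122.7] F [ 0.1 -1.5  0.3] op -0.0
tool axes in press [[-0.002, -0.002, -1.0], [-0.0, -1.0, 0.002], [-1.0, 0.0, 0.002]]
shift cm [ 6.27  2.33 -0.1 ]
turn deg 179.9
turn deg -0.1
```

View pics/w2.png

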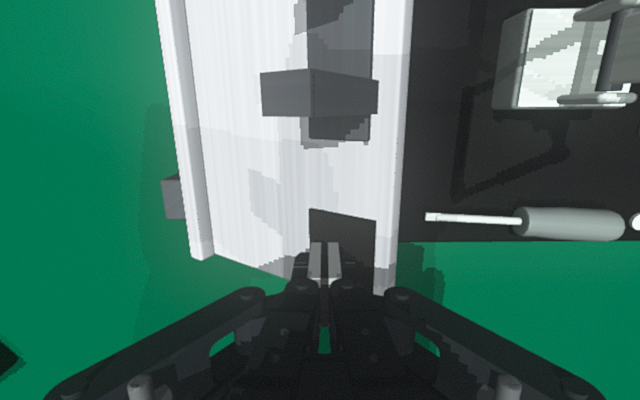

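Emit:
drive_tool(
  steps=[
    [1,0.6,0,0,0],
    [1,0.6,0,0,0],
    [1,0.5,0,0,0],
    [1,0.4,0,0,0],
    [0.8,0.3,0,0,0],
    [0.6,0.2,0,0,0],
    [0.5,0.1,0,0,0],
    [0.3,0,0,0,0],
    [0.3,0,0,0,0],
    [0,0,0,0,0],
  ],
)

```text
time: 4.3
eef_pos: [0.4514, 0.0333, 0.0589]
tcp_rot: [-0.707, -0.002, 0.707, -0.002]
contact_force: [-0.2, 0.9, 0.5]
opening: 0.003
```

Emit:
drive_tool(
  steps=[
    [0.1,0,0,0,0],
    [0.1,0,0,0,0],
    [0.1,0,0,0,0],
    [0,0,0,0,0],
  ],
)

```text
time: 4.7
eef_pos: [0.4516, 0.0333, 0.057]
tcp_rot: [-0.707, -0.002, 0.707, -0.002]
contact_force: [-2.1, -0.7, 6.7]
opening: 0.003
```

Emit:
drive_tool(
  steps=[
    [0.1,0,0,0,0],
    [0.1,0,0,0,0],
    [0,0,0,0,0],
  ],
)

```text
time: 5.0
eef_pos: [0.4517, 0.0333, 0.0569]
tcp_rot: [-0.706, -0.002, 0.708, -0.003]
contact_force: [-9.7, -0.7, 18.9]
opening: -0.002
```

Emit:
drive_tool(
  steps=[
    [-2,0,0,0,0],
    [-4.5,0,0,0,0.3],
    [-4.5,0,0,0,0.6],
    [-4.5,0,0,0,0.6],
    [-4.5,0.5,0,0,0.6],
    [-4,2,0,0,0.6],
    [0,2.5,-3,0,0.6],
    [0,0,0,0,0.6],
    [0,0,0,0,0.6],
  ],
)

```text
time: 5.9
eef_pos: [0.4817, -0.0165, 0.2935]
tcp_rot: [-0.707, -0.002, 0.708, -0.001]
contact_force: [-0.6, -0.1, -0.1]
opening: 0.6
```

```bash
python3 -c "
from h import *
go([0,4,290])
c=read_camera('wrist');save(c,'w3.png')
X=np.load('X.npy');th=0;a,b=X[3:5];h,B=kin(a,b)
for n,p in dict(bp=[40,*B],bm=[-40,*B],br=[-140,-200,20],tip=[17,-80-110*np.cos(a),77+110*np.sin(a)],tip2=[-17,-80-110*np.cos(a),77+110*np.sin(a)],lidfree=lidpt(-125,150,7,0),lh=lidpt(-125,0,7,0),l2=lidpt(125,150,7,0),lipm=[-18,52.5,104.5],lipm2=[-31,52.5,104.5],lipp=[18,52.5,104.5]).items(): print(n,proj(c,toW(p,X)).round(0))"
```

```text
t 5.9 press tcp mm [-70.2   5.1 293.5] F [-0.6 -0.1 -0.1] op 0.6
tool axes in press [[-0.002, -0.002, -1.0], [0.001, -1.0, 0.002], [-1.0, -0.001, 0.002]]
shift cm [ 0.34  0.09 -7.02]
turn deg 179.9
turn deg -0.1
bp [[325.  47.]]
bm [[325. 171.]]
br [[469. 214.]]
tip [[427.  89.]]
tip2 [[423. 134.]]
lidfree [[308. 212.]]
lh [[192. 212.]]
l2 [[305. -12.]]
lipm [[278. 129.]]
lipm2 [[279. 142.]]
lipp [[277.  93.]]
```

View pics/w3.png

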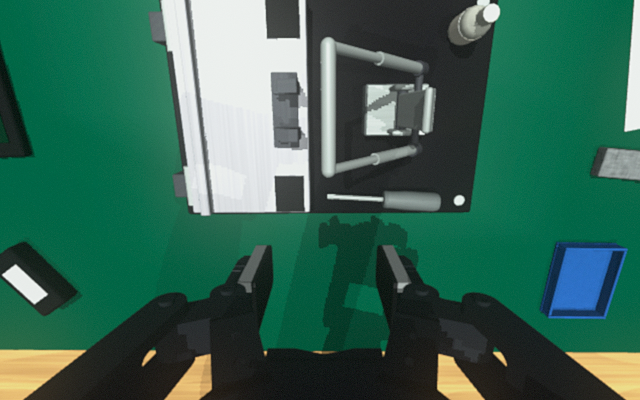

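Emit:
drive_tool(
  steps=[
    [0,0.1,-3.5,0,0.6],
    [0,0.1,-3.5,0,0.6],
    [0.3,0,0,0,0.6],
    [3,0,0,0,0.6],
    [3,0,0,0,0.6],
    [2,0,0,0,0.6],
    [1,0,0,0,0.6],
    [0,0,0,0,0.6],
  ],
)

```text
time: 6.75
eef_pos: [0.55, -0.0172, 0.1993]
tcp_rot: [-0.706, -0.003, 0.709, -0.002]
contact_force: [0.3, 0.9, -1.1]
opening: 0.604
```

```bash
python3 -c "
from h import *
go([0,3,200])
c=read_camera('wrist');save(c,'w4.png')"
```

```text
t 6.75 press tcp mm [ -1.9   3.9 199.3] F [ 0.3  0.9 -1.1] op 0.604
tool axes in press [[-0.004, -0.0, -1.0], [0.001, -1.0, 0.0], [-1.0, -0.001, 0.004]]
shift cm [-0.07  0.09 -0.19]
turn deg 180.0
turn deg -0.0
```

View pics/w4.png

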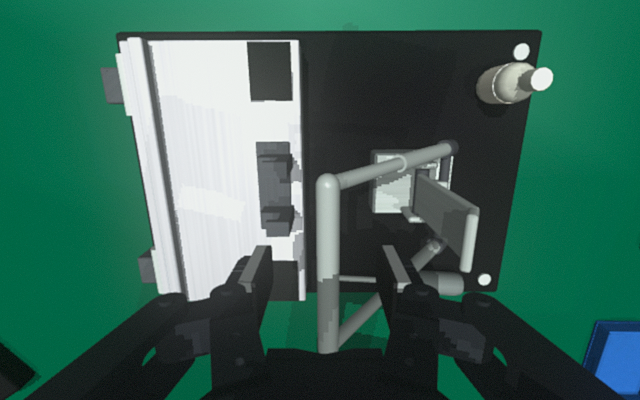

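Emit:
drive_tool(
  steps=[
    [0,0.05,-0.2,0,0.3],
    [0,0,0,0,0],
    [0,0,0,0,0],
    [0,0,0,0,0],
    [0,0,0,0,0],
    [0,0,0,0,0],
  ],
  force=50,
)

```text
time: 7.4
eef_pos: [0.5545, -0.0182, 0.2024]
tcp_rot: [0.708, 0.002, -0.706, 0.002]
contact_force: [0.8, 1.5, 3.6]
opening: 0.094
```

```bash
python3 -c "
from h import *
go([0,3,200])"
```

```text
t 7.4 press tcp mm [  2.6   2.9 202.4] F [0.8 1.5 3.6] op 0.094
tool axes in press [[0.002, -0.001, -1.0], [0.0, -1.0, 0.001], [-1.0, -0.0, -0.002]]
shift cm [ 0.23 -0.01  0.26]
turn deg 180.0
turn deg -0.0
```

Emit:
drive_tool(
  steps=[
    [1.1,-1.2,0.1,0,0],
    [1.15,-1.2,0.1,0,0],
    [1.2,-0.9,0,0,0],
    [1.2,-0.8,0,0,0],
    [1.05,-0.5,0,0,0],
    [1.05,-0.4,0,0,0],
    [1,-0.35,0,0,0],
    [1,-0.35,0,0,0],
    [0,0,0,0,0],
    [0,0,0,0,0],
  ],
)

```text
time: 8.4
eef_pos: [0.553, 0.038, 0.1134]
tcp_rot: [0.708, 0.002, -0.706, 0.003]
contact_force: [5.6, -1.6, 0.8]
opening: 0.093
```

```bash
python3 -c "
from h import *
go([0,62,97])
c=read_camera('wrist');save(c,'w5.png')
X=np.load('X.npy')
for n,p in dict(lm=[-18,52.5,104.5],lm2=[-31,52.5,104.5],lp=[18,52.5,104.5],lp2=[31,52.5,104.5],free=[-125,25,57],free2=[125,25,57],b1=[40,60,128],b2=[40,62,115]).items(): print(n,proj(c,toW(p,X)).round(0))"
```

```text
t 8.4 press tcp mm [  1.4  59.  113.4] F [ 5.6 -1.6  0.8] op 0.093
tool axes in press [[0.004, 0.001, -1.0], [-0.003, -1.0, -0.001], [-1.0, 0.003, -0.004]]
shift cm [ 1.64 -0.3   0.15]
turn deg -180.0
turn deg 0.0
lm [[335. 282.]]
lm2 [[335. 303.]]
lp [[336. 221.]]
lp2 [[336. 197.]]
free [[366. 370.]]
free2 [[383.  16.]]
b1 [[321. 191.]]
b2 [[317. 184.]]
```

View pics/w5.png

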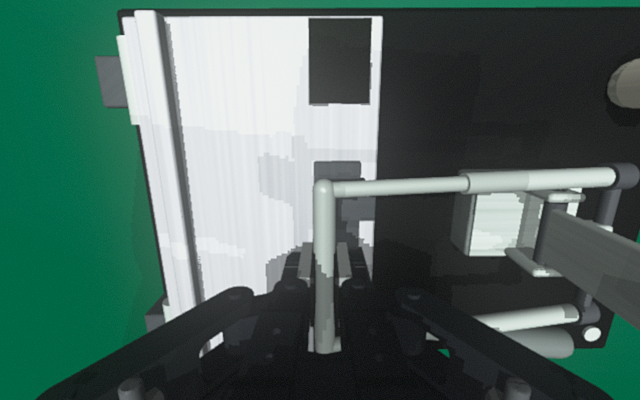

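Emit:
drive_tool(
  steps=[
    [0.6,-0.2,0.1,0,0],
    [0.6,-0.2,0,0,0],
    [0.6,-0.1,0,0,0],
    [0.6,0,0,0,0],
    [0,0,0,0,0],
  ],
)

```text
time: 8.95
eef_pos: [0.5527, 0.0429, 0.0897]
tcp_rot: [0.709, 0.002, -0.705, 0.003]
contact_force: [7.7, -1.9, 0.6]
opening: 0.092
```

```bash
python3 -c "
from h import *
go([0,63,70])"
```

```text
t 8.95 press tcp mm [ 1.3 64.  89.7] F [ 7.7 -1.9  0.6] op 0.092
tool axes in press [[0.006, 0.0, -1.0], [-0.002, -1.0, -0.0], [-1.0, 0.002, -0.006]]
shift cm [1.97 0.1  0.14]
turn deg -180.0
turn deg 0.0
```

Emit:
drive_tool(
  steps=[
    [0.4,0,-0.3,0,0],
    [0.5,0,0,0,0],
    [0.5,0,0,0,0],
    [0.5,0,0,0,0],
    [0,0,0,0,0],
  ],
)

```text
time: 9.45
eef_pos: [0.5537, 0.0441, 0.0707]
tcp_rot: [0.707, 0.002, -0.707, 0.002]
contact_force: [2.6, 0.4, 2.6]
opening: 0.09
```

```bash
python3 -c "
from h import *
go([0,49,70])
c=read_camera('wrist');save(c,'w6.png')
X=np.load('X.npy')
for n,p in dict(lp=[18,52.5,104.5],lp2=[31,52.5,104.5],free2=[125,25,57],b=[45,64,89],b2=[45,60,89],b3=[45,64,95]).items(): print(n,proj(c,toW(p,X)).round(0))"
```

```text
t 9.45 press tcp mm [ 2.2 65.1 70.7] F [2.6 0.4 2.6] op 0.09
tool axes in press [[0.0, -0.001, -1.0], [0.001, -1.0, 0.001], [-1.0, -0.001, -0.0]]
shift cm [0.07 1.61 0.22]
turn deg 179.9
turn deg -0.1
lp [[356. 260.]]
lp2 [[357. 229.]]
free2 [[415. -11.]]
b [[326. 184.]]
b2 [[336. 184.]]
b3 [[326. 187.]]
```

View pics/w6.png

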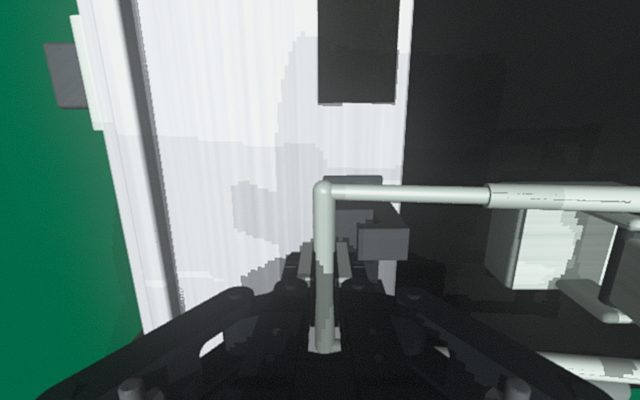

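Emit:
drive_tool(
  steps=[
    [0,0.4,0,0,0],
    [0,0.4,0,0,0],
    [0,0.4,0,0,0],
    [0,0.3,0,0,0],
    [0,0.15,0,0,0],
    [0,0,0,0,0],
    [0,0,0,0,0],
  ],
)

```text
time: 10.2
eef_pos: [0.5541, 0.0342, 0.0733]
tcp_rot: [0.708, 0.006, -0.707, -0.004]
contact_force: [-0.3, 21.1, 13.4]
opening: 0.092
```

```bash
python3 -c "
from h import *
go([0,49,70])"
```

```text
t 10.2 press tcp mm [ 2.6 55.3 73.3] F [-0.3 21.1 13.4] op 0.092
tool axes in press [[0.001, -0.004, -1.0], [0.014, -1.0, 0.004], [-1.0, -0.014, -0.001]]
shift cm [0.32 0.64 0.26]
turn deg 179.8
turn deg -0.2
```

Run:
```python
from h import *
X=np.load('X.npy')
c=read_camera('scene');save(c,'s2.png')
u0,v0=proj(c,toW([40,30,90],X))[0].astype(int); print(u0,v0)
im=cv2.imread('pics/s2.png')[v0-45:v0+45,u0-60:u0+60]
b=cv2.resize(im,(800,600),interpolation=cv2.INTER_CUBIC)
w=cv2.imread('pics/w6.png')
cv2.imwrite('pics/s2c.png',b)
for n,p in dict(lipfront=[31,52.5,104.5],liplow=[31,52.5,98.5],post_y33=[31,33.5,104.5],stepfront=[31,52.5,81],b89=[45,56,89],b84=[45,56,84],b94=[45,56,94],mfree=[125,25,57]).items(): print(n,((proj(c,toW(p,X))[0]-[u0-60,v0-45])*6.667).round(0))
w=read_camera('wrist'); save(w,'w7.png')
```

```text
323 218
lipfront [461. 270.]
liplow [461. 282.]
post_y33 [416. 266.]
stepfront [461. 316.]
b89 [464. 322.]
b84 [464. 331.]
b94 [464. 312.]
mfree [354. 499.]
```

View pics/s2c.png

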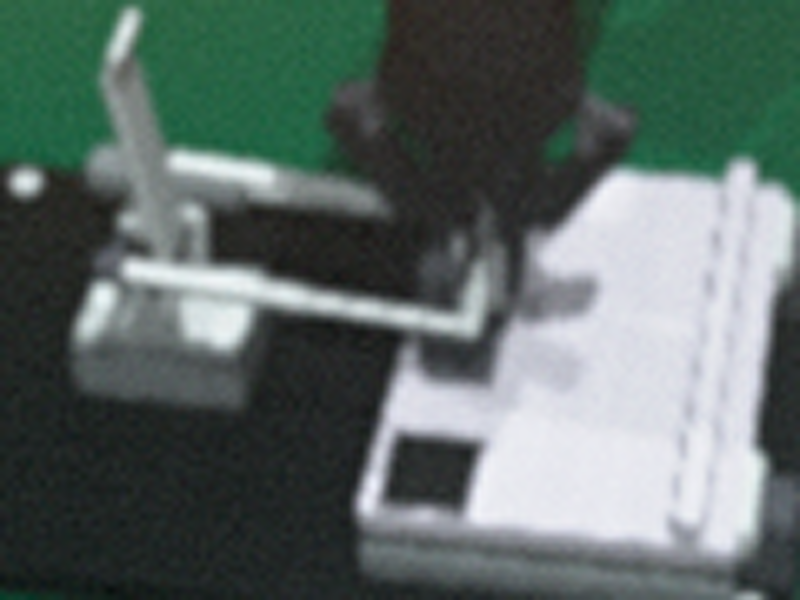

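Emit:
drive_tool(
  steps=[
    [0,-0.6,0,0,0],
    [0,-0.6,0,0,0],
    [0,-0.5,0,0,0],
    [0.2,0,0,0,0],
    [0.2,0,0,0,0],
    [0.1,0,0,0,0],
    [0,0,0,0,0],
  ],
)

```text
time: 11.0
eef_pos: [0.5547, 0.0395, 0.0729]
tcp_rot: [-0.706, 0.0, 0.708, -0.007]
contact_force: [-14.9, -14.5, 36.1]
opening: 0.092
```

```bash
python3 -c "
from h import *
go([0,49,70])"
```

```text
t 11.0 press tcp mm [ 3.1 60.6 72.9] F [-14.9 -14.5  36.1] op 0.092
tool axes in press [[-0.002, 0.002, -1.0], [-0.01, -1.0, -0.002], [-1.0, 0.009, 0.002]]
shift cm [0.3  1.16 0.32]
turn deg -179.9
turn deg 0.1
```

Emit:
drive_tool(
  steps=[
    [-0.4,0,0,0,0],
    [-0.4,-0.1,-0.1,0,0],
    [-0.2,0,0,0,0],
    [0,0,0,0,0],
    [0,0,0,0,0],
  ],
)

```text
time: 11.5
eef_pos: [0.5537, 0.0422, 0.0751]
tcp_rot: [-0.706, -0.001, 0.708, -0.005]
contact_force: [0.4, -9.8, 0.2]
opening: 0.09
```

```bash
python3 -c "
from h import *
s,M,P,X=st(); print(s['wrist_torque'])
c=read_camera('wrist');save(c,'w8.png');s=read_camera('scene');save(s,'s3.png')"
```

```text
t 11.5 press tcp mm [ 2.2 63.3 75.1] F [ 0.4 -9.8  0.2] op 0.09
[-1.67750233 -0.23037675  0.01264394]
```

Run:
```python
from h import *
X=np.load('X.npy')
c=read_camera('scene')
q=lambda p:((proj(c,toW(p,X))[0]-[323-60,218-45])*6.667).round(0)
for p,o in [([77,32,57],(400,433)),([77,68,57],(482,437)),([123,68,57],(467,508)),([123,32,57],(383,500))]: print(q(p),o)
for z in (84,86,89,92,95,98): print(z,q([45,57,z]),q([45,59,z]))
print('step',q([31,33.5,81]),q([31,68,81]),q([31,33.5,57]),q([31,68,57]))
print('hingepin',[ (a,q([45,*kin(a,0)[0]])) for a in (1.3,1.4,1.5,1.6,1.7)])
a=1.45;print('tip',q([0,-80-110*np.cos(a),77+110*np.sin(a)]))
```

```text
[393. 425.] (400, 433)
[480. 435.] (482, 437)
[462. 508.] (467, 508)
[372. 498.] (383, 500)
84 [466. 332.] [471. 332.]
86 [466. 328.] [471. 328.]
89 [467. 322.] [471. 323.]
92 [467. 316.] [471. 317.]
95 [467. 310.] [471. 311.]
98 [467. 304.] [471. 305.]
step [416. 311.] [498. 320.] [416. 357.] [497. 366.]
hingepin [(1.3, array([103., 270.])), (1.4, array([107., 267.])), (1.5, array([112., 266.])), (1.6, array([118., 264.])), (1.7, array([123., 263.]))]
tip [123.  30.]
```

Emit:
drive_tool(
  steps=[
    [0,0.2,0,0,0.25],
    [0,0,0,0,0.25],
    [0,0,0,0,0.25],
    [-0.6,0,0,0,0.25],
    [0,0,0,0,0.25],
    [0,0,0,0,0],
    [0,0,0,0,0],
    [0,0,0,0,0],
    [0,0,0,0,0],
  ],
  force=50,
)

```text
time: 12.55
eef_pos: [0.5548, 0.0419, 0.0821]
tcp_rot: [0.707, 0.001, -0.707, 0.003]
contact_force: [0.3, -5.7, 1.6]
opening: 0.089
```

```bash
python3 -c "
from h import *
go([0,64,75])"
```

```text
t 12.55 press tcp mm [ 3.3 63.  82.1] F [ 0.3 -5.7  1.6] op 0.089
tool axes in press [[0.001, -0.0, -1.0], [-0.002, -1.0, 0.0], [-1.0, 0.002, -0.001]]
shift cm [ 0.71 -0.1   0.33]
turn deg 180.0
turn deg -0.0
```

Emit:
drive_tool(
  steps=[
    [0.3,0,0,0,0],
    [0.3,0,0,0,0],
    [0,0,0,0,0],
  ],
)

```text
time: 12.85
eef_pos: [0.5555, 0.0422, 0.0798]
tcp_rot: [-0.707, -0.002, 0.707, -0.003]
contact_force: [-8.1, -3.5, 16.7]
opening: 0.092
```

Emit:
drive_tool(
  steps=[
    [0.2,0,0,0,0],
    [0,0,0,0,0],
  ],
)

```text
time: 13.05
eef_pos: [0.5556, 0.0422, 0.0794]
tcp_rot: [-0.707, -0.002, 0.707, -0.003]
contact_force: [-11.4, -3.6, 24.8]
opening: 0.092
```

Emit:
drive_tool(
  steps=[
    [0.2,0,0,0,0],
    [0,0,0,0,0],
  ],
)

```text
time: 13.25
eef_pos: [0.5562, 0.0429, 0.0785]
tcp_rot: [0.707, 0.002, -0.707, 0.002]
contact_force: [-11.7, -0.8, 26.4]
opening: 0.092
```

Emit:
drive_tool(
  steps=[
    [-0.4,0,0,0,0],
    [-0.4,0,0,0,0],
    [0,0.3,0,0,0],
    [0,0.3,0,0,0],
    [0,0.2,0,0,0],
    [0,0,0,0,0],
  ],
)

```text
time: 13.85
eef_pos: [0.5549, 0.041, 0.0806]
tcp_rot: [0.707, 0.005, -0.707, -0.004]
contact_force: [-0.1, 17.0, 6.2]
opening: 0.089
```

Emit:
drive_tool(
  steps=[
    [0,0.2,0,0,0],
    [0,0.2,0,0,0],
    [0,0,0,0,0],
  ],
)

```text
time: 14.15
eef_pos: [0.5551, 0.0369, 0.081]
tcp_rot: [0.708, 0.005, -0.707, -0.004]
contact_force: [-0.9, 17.1, 8.9]
opening: 0.091
```

Emit:
drive_tool(
  steps=[
    [0,0.2,0,0,0],
    [0,0.2,0,0,0],
    [0,0,0,0,0],
  ],
)

```text
time: 14.45
eef_pos: [0.5551, 0.0333, 0.081]
tcp_rot: [0.708, 0.006, -0.707, -0.004]
contact_force: [-1.4, 16.9, 9.2]
opening: 0.088
```

```bash
python3 -c "
from h import *
go([0,49,80])
c=read_camera('wrist');save(c,'w9.png');s=read_camera('scene');save(s,'s4.png')"
```

```text
t 14.45 press tcp mm [ 3.6 54.3 81. ] F [-1.4 16.9  9.2] op 0.088
tool axes in press [[0.001, -0.004, -1.0], [0.013, -1.0, 0.004], [-1.0, -0.013, -0.001]]
shift cm [0.09 0.54 0.36]
turn deg 179.7
turn deg -0.3
```

Emit:
drive_tool(
  steps=[
    [0,0.2,0,0,0],
    [0,0.2,0,0,0],
    [0,0,0,0,0],
  ],
)

```text
time: 14.85
eef_pos: [0.5552, 0.03, 0.081]
tcp_rot: [0.708, 0.006, -0.707, -0.005]
contact_force: [0.2, 19.7, 8.1]
opening: 0.087
```

Emit:
drive_tool(
  steps=[
    [0,0.2,0,0,0],
    [0,0,0,0,0],
  ],
)

```text
time: 15.05
eef_pos: [0.5551, 0.0286, 0.081]
tcp_rot: [0.708, 0.006, -0.707, -0.005]
contact_force: [-0.8, 21.7, 9.3]
opening: 0.09
```

Emit:
drive_tool(
  steps=[
    [0,0.2,0,0,0],
    [0,0,0,0,0],
  ],
)

```text
time: 15.25
eef_pos: [0.5551, 0.0273, 0.081]
tcp_rot: [0.708, 0.007, -0.707, -0.006]
contact_force: [-1.3, 23.8, 8.7]
opening: 0.092
```

Emit:
drive_tool(
  steps=[
    [0,-0.3,0,0,0],
    [-0.1,-0.2,0,0,0],
    [0,0,0,0,0],
  ],
)

```text
time: 15.55
eef_pos: [0.5551, 0.0277, 0.0811]
tcp_rot: [0.708, 0.004, -0.707, -0.001]
contact_force: [0.5, 8.3, 4.3]
opening: 0.09
```

Emit:
drive_tool(
  steps=[
    [0,0,0,0,0.25],
    [0,0,0,0,0.25],
    [0,0,0,0,0.25],
    [0,0,0,0,0.25],
  ],
)

```text
time: 15.95
eef_pos: [0.5543, 0.0238, 0.0803]
tcp_rot: [-0.707, -0.002, 0.707, -0.002]
contact_force: [0.1, -0.1, -0.2]
opening: 0.254
```

Emit:
drive_tool(
  steps=[
    [-1,0,0,0,0.25],
    [-2,0,0,0,0.25],
    [-3,0,0,0,0.25],
    [-4,0,0,0,0.25],
    [-4,0,0,0,0.25],
    [-3,0,0,0,0.1],
    [0,0,0,0,0],
    [0,0,0,0,0],
  ],
)

```text
time: 16.75
eef_pos: [0.5549, 0.0239, 0.2522]
tcp_rot: [0.708, 0.002, -0.706, 0.002]
contact_force: [0.4, 0.9, 0.3]
opening: 0.0
```

Run:
```python
from h import *
go([0,-110,230])
c=read_camera('wrist');save(c,'w10.png');s=read_camera('scene');save(s,'s5.png')
X=np.load('X.npy')
h,B=kin(.95,0)
q=lambda p:proj(c,toW(p,X))[0]
for n,p in dict(bp=[45,49,89],bm=[-45,49,89],lp=[31,52.5,104.5],lm=[-31,52.5,104.5],lpb=[31,33.5,104.5],tip=[0,-80-110*np.cos(.95),77+110*np.sin(.95)]).items(): print(n,q(p).round(0))
u,v=q([0,49,89]).astype(int)
u=max(u,80);v=max(v,100)
a=cv2.imread('pics/w10.png'); a1=cv2.resize(a[max(v-75,0):max(v-75,0)+150,u-80:u+80],(480,450),interpolation=cv2.INTER_CUBIC)
us,vs=proj(s,toW([0,20,89],X))[0].astype(int); print(u,v,us,vs)
b=cv2.imread('pics/s5.png')[vs-60:vs+60,us-70:us+50]; b=cv2.resize(b,(600,600),interpolation=cv2.INTER_CUBIC)
o=np.zeros((600,800,3),np.uint8); o[:400,:]=0
o[:375,:400]=cv2.resize(a1,(400,375)); o[:480,400:800]=cv2.resize(b,(480,480))[:,40:440]
o[375:,:360]=cv2.resize(a,(360,225))
cv2.imwrite('pics/comp.png',o)
```

```text
t 16.75 press tcp mm [  3.3  45.  252.2] F [0.4 0.9 0.3] op 0.0
tool axes in press [[0.003, -0.001, -1.0], [-0.0, -1.0, 0.001], [-1.0, 0.0, -0.003]]
shift cm [ 2.23 15.49  0.32]
turn deg 179.9
turn deg -0.1
bp [319. 143.]
bm [320. 229.]
lp [316. 160.]
lm [316. 222.]
lpb [336. 160.]
tip [567. 211.]
319 187 322 210
```

View pics/comp.png

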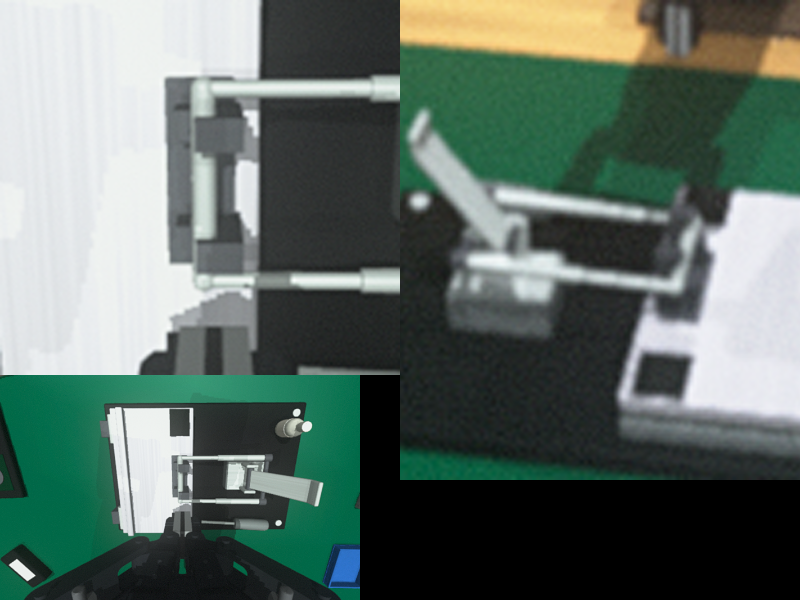

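Emit:
drive_tool(
  steps=[
    [1,4,0.1,0,0],
    [1.5,4,0.1,0,0],
    [1.5,4,0.1,0,0],
    [2,2.5,0,0,0],
    [1.2,0.4,0,0,0],
    [1,0.5,0,0,0],
    [0,0,0,0,0],
  ],
)

```text
time: 17.55
eef_pos: [0.5512, -0.1291, 0.1662]
tcp_rot: [-0.706, -0.003, 0.709, -0.001]
contact_force: [0.4, 0.0, -0.6]
opening: -0.002
```

```bash
python3 -c "
from h import *
go([0,-115,155])"
```

```text
t 17.55 press tcp mm [  -1.4 -108.   166.2] F [ 0.4  0.  -0.6] op -0.002
tool axes in press [[-0.004, -0.001, -1.0], [0.002, -1.0, 0.001], [-1.0, -0.002, 0.004]]
shift cm [ 1.12  0.7  -0.15]
turn deg 180.0
turn deg -0.0
```

Now along the arc.

Emit:
drive_tool(
  steps=[
    [0.6,0.4,0,0,0],
    [0.6,0.6,0,0,0],
    [0.6,0.6,0,0,0],
    [0.6,0.6,0,0,0],
    [0,0,0,0,0],
  ],
)

```text
time: 18.05
eef_pos: [0.5528, -0.1527, 0.1445]
tcp_rot: [0.707, 0.002, -0.707, 0.002]
contact_force: [-0.2, 0.3, 0.3]
opening: -0.001
```

Emit:
drive_tool(
  steps=[
    [0.6,0.5,0,0,0],
    [0.6,0.5,0,0,0],
    [0,0,0,0,0],
  ],
)

```text
time: 18.35
eef_pos: [0.5529, -0.1629, 0.1327]
tcp_rot: [0.707, 0.002, -0.707, 0.002]
contact_force: [-0.3, -0.6, 1.2]
opening: 0.001
```

Emit:
drive_tool(
  steps=[
    [0.6,0.4,0,0,0],
    [0.6,0.4,0,0,0],
    [0,0,0,0,0],
  ],
)

```text
time: 18.65
eef_pos: [0.5527, -0.1705, 0.1203]
tcp_rot: [-0.707, -0.002, 0.707, -0.002]
contact_force: [-0.4, 1.1, 0.2]
opening: 0.0
```

Emit:
drive_tool(
  steps=[
    [0.6,0.3,0,0,0],
    [0.6,0.2,0,0,0],
    [0,0,0,0,0],
  ],
)

```text
time: 18.95
eef_pos: [0.5524, -0.175, 0.1076]
tcp_rot: [-0.707, -0.002, 0.707, -0.002]
contact_force: [0.1, -0.2, -0.6]
opening: -0.0
```

Emit:
drive_tool(
  steps=[
    [0.6,0.2,0,0,0],
    [0.6,0.2,0,0,0],
    [0,0,0,0,0],
  ],
)

```text
time: 19.25
eef_pos: [0.5521, -0.1786, 0.0951]
tcp_rot: [-0.707, -0.002, 0.708, -0.002]
contact_force: [0.7, 1.1, -0.6]
opening: 0.0
```

Emit:
drive_tool(
  steps=[
    [0.5,0.1,0,0,0],
    [0.5,0.1,0,0,0],
    [0,0,0,0,0],
  ],
)

```text
time: 19.55
eef_pos: [0.5523, -0.1808, 0.0857]
tcp_rot: [-0.707, -0.002, 0.708, -0.002]
contact_force: [0.2, 0.5, 0.0]
opening: -0.001
```

Emit:
drive_tool(
  steps=[
    [0.2,0,0,0,0],
    [0.2,0,0,0,0],
    [0.2,0,0,0,0],
    [0,0,0,0,0],
  ],
)

```text
time: 19.95
eef_pos: [0.553, -0.1812, 0.0829]
tcp_rot: [-0.707, -0.002, 0.707, -0.002]
contact_force: [-4.8, 1.1, 9.1]
opening: -0.002
```

Emit:
drive_tool(
  steps=[
    [0.2,0,0,0,0],
    [0,0,0,0,0],
  ],
)

```text
time: 20.15
eef_pos: [0.553, -0.1812, 0.0827]
tcp_rot: [-0.707, -0.002, 0.708, -0.002]
contact_force: [-8.4, 2.8, 17.6]
opening: 0.001
```

Run:
```python
from h import *
st(); X=np.load('X.npy')
s=read_camera('scene');save(s,'s6.png')
# frame difference vs s5: where did things change near lever
a=cv2.imread('pics/s5.png').astype(int);b=cv2.imread('pics/s6.png').astype(int)
for ang in (1.0,.9,.5,.2,0):
    P=[[0,-80-r*np.cos(ang)+6*np.sin(ang),77+r*np.sin(ang)+6*np.cos(ang)] for r in (50,70,90,105)]
    q=proj(s,toW(P,X))+[1,.5]
    print(ang,[(tuple(a[int(v),int(u)]),tuple(b[int(v),int(u)])) for u,v in q.round()])
```

```text
t 20.15 press tcp mm [ 1.000e-01 -1.601e+02  8.270e+01] F [-8.4  2.8 17.6] op 0.001
1.0 [((np.int64(190), np.int64(190), np.int64(181)), (np.int64(84), np.int64(88), np.int64(81))), ((np.int64(195), np.int64(195), np.int64(184)), (np.int64(48), np.int64(65), np.int64(32))), ((np.int64(178), np.int64(180), np.int64(166)), (np.int64(49), np.int64(45), np.int64(51))), ((np.int64(112), np.int64(121), np.int64(106)), (np.int64(49), np.int64(70), np.int64(36)))]
0.9 [((np.int64(197), np.int64(199), np.int64(187)), (np.int64(89), np.int64(89), np.int64(84))), ((np.int64(196), np.int64(197), np.int64(186)), (np.int64(45), np.int64(63), np.int64(32))), ((np.int64(198), np.int64(199), np.int64(192)), (np.int64(46), np.int64(55), np.int64(43))), ((np.int64(161), np.int64(167), np.int64(159)), (np.int64(45), np.int64(48), np.int64(49)))]
0.5 [((np.int64(54), np.int64(57), np.int64(55)), (np.int64(26), np.int64(32), np.int64(31))), ((np.int64(118), np.int64(118), np.int64(105)), (np.int64(112), np.int64(116), np.int64(106))), ((np.int64(70), np.int64(102), np.int64(35)), (np.int64(37), np.int64(3
[... 156 characters left out ...]
3)), (np.int64(104), np.int64(105), np.int64(101))), ((np.int64(54), np.int64(60), np.int64(55)), (np.int64(45), np.int64(50), np.int64(41))), ((np.int64(67), np.int64(96), np.int64(35)), (np.int64(102), np.int64(101), np.int64(95))), ((np.int64(68), np.int64(101), np.int64(32)), (np.int64(47), np.int64(65), np.int64(34)))]
0 [((np.int64(41), np.int64(45), np.int64(46)), (np.int64(197), np.int64(197), np.int64(185))), ((np.int64(41), np.int64(45), np.int64(42)), (np.int64(189), np.int64(190), np.int64(178))), ((np.int64(50), np.int64(65), np.int64(35)), (np.int64(127), np.int64(125), np.int64(117))), ((np.int64(66), np.int64(99), np.int64(22)), (np.int64(197), np.int64(200), np.int64(187)))]
```

Emit:
drive_tool(
  steps=[
    [-0.8,0,0,0,0],
    [-2,0,0,0,0],
    [-4.5,0,0,0,0],
    [-4.5,0,0,0,0],
    [-4,-3,0,0,0],
    [-1,-4.5,0,0,0],
    [0,-4.5,0,0,0],
    [0,-4.5,0,0,0],
    [0,-4,0,0,0],
    [0,0,0,0,0],
  ],
)

```text
time: 21.2
eef_pos: [0.5511, 0.0282, 0.2468]
tcp_rot: [0.707, 0.004, -0.707, 0.003]
contact_force: [0.2, -1.1, -0.1]
opening: 0.0
```

Run:
```python
from h import *
st(); X=np.load('X.npy')
c=read_camera('wrist');save(c,'w11.png'); s=read_camera('scene');save(s,'s7.png')
g=cv2.cvtColor(c['frame'],cv2.COLOR_RGB2GRAY)
q=lambda p:proj(c,toW(p,X))[0]
print('bp',q([45,49,89]),'bar0',q([0,49,89]),'lips',q([24.5,50,104.5]),q([-24.5,50,104.5]))
for x in (37,24.5,12,0,-24.5,-37): 
    r=int(round(q([x,49,89])[1])); u=int(q([x,49,89])[0]); print(x,r,u-25,g[r,u-25:u+35:2].tolist())
b=s['frame'].astype(int); a=cv2.cvtColor(cv2.imread('pics/s5.png'),cv2.COLOR_BGR2RGB).astype(int)
for ang in (1.0,.5,.3,.15,0):
    P=[[0,-80-r*np.cos(ang)+6*np.sin(ang),77+r*np.sin(ang)+6*np.cos(ang)] for r in (50,70,90,105)]
    print(ang,[int(b[int(v),int(u)].sum()/3) for u,v in (proj(s,toW(P,X))+[1,.5]).round()])
for p in ([-85],[0]): pass
for z in (60,70,80,90,100): print('tipz',z,[int(b[int(v),int(u)].sum()/3) for u,v in (proj(s,toW([[0,-180,z],[0,-160,z]],X))+[1,.5]).round()])
```

```text
t 21.2 press tcp mm [ -0.5  49.3 246.8] F [ 0.2 -1.1 -0.1] op 0.0
bp [324.50710317 138.95397311] bar0 [324.24180224 184.94333141] lips [323.30194868 162.97969432] [323.06095435 213.26797103]
37 147 299 [240, 240, 238, 238, 241, 168, 117, 120, 109, 101, 102, 128, 195, 222, 221, 192, 146, 150, 144, 145, 145, 142, 139, 139, 142, 123, 123, 122, 120, 116]
24.5 160 299 [238, 237, 236, 237, 238, 208, 109, 111, 113, 103, 102, 102, 102, 99, 99, 99, 98, 104, 105, 105, 101, 106, 143, 200, 151, 50, 58, 60, 57, 54]
12 173 299 [240, 240, 240, 240, 242, 212, 118, 119, 112, 104, 98, 126, 184, 209, 197, 177, 124, 76, 74, 117, 149, 147, 144, 145, 114, 51, 56, 53, 50, 53]
0 185 299 [240, 239, 240, 240, 241, 217, 117, 117, 111, 107, 97, 127, 193, 220, 216, 191, 118, 70, 87, 190, 235, 230, 229, 221, 78, 53, 53, 57, 53, 54]
-24.5 208 299 [240, 237, 238, 239, 241, 221, 116, 114, 117, 108, 109, 112, 104, 102, 102, 102, 100, 101, 99, 98, 98, 114, 126, 149, 60, 52, 55, 52, 51, 49]
-37 220 299 [240, 237, 237, 239, 239, 239, 240, 238, 239, 239, 241, 216, 173, 188, 181, 160, 123, 123, 132, 133, 137, 136, 139, 141, 141, 110, 113, 151, 175, 175]
1.0 [160, 62, 74, 69]
0.5 [39, 113, 69, 71]
0.3 [67, 181, 61, 62]
0.15 [213, 178, 97, 131]
0 [235, 235, 232, 226]
tipz 60 [64, 53]
tipz 70 [234, 230]
tipz 80 [230, 234]
tipz 90 [225, 209]
tipz 100 [131, 77]
```

```bash
python3 -c "
from h import *
print(sign_off())"
```

```text
the job is handed in; nothing more can be done
None
```

The press is clamped and latched, and I handed it in at about 21 s of the 67 s allowed. I swung the plate down until it stopped with its top at z 57 mm. I then pinched the bar and lowered it through the mouth onto the step, drew it back under both lips, and pressed the lever flat.

**Final checks with the arm clear:**
- **Bar:** the last wrist image has it at the seat (press y about 49). It is visible between and outside the hooks, and both lips cover it.
- **Lever:** it lies flat. The fingertips stopped on it at z 83, and in the scene image it was still flat after the arm left.
- **Other objects:** I never steered the arm near the other items and felt no stray contact. I did not measure their positions at the end.

**What disagreed or fell short:**
- **Bar height:** my first pull towards the hooks looked blocked, because the bar height I had estimated in the grip was about 6 mm off. I backed off, gripped it again and finished. The pull itself was just steady drag of about 17–24 N. The highest force was 36 N, when I pressed the bar onto the step.
- **Lever force:** the readings between moves showed only about 1 N as the lever went over centre, so the force did not confirm that step. The checks above do. After it was flat, I pressed it to about 18 N straight down, above the suggested 8 N.
- **Picture limit:** I had used all 12 picture views by then, so the last checks rest on pixel values, not a viewed picture.

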